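# Put fresh welds to the fume inlet and hold its sprung gate half open

### The arm

A 6-joint arm with a two-finger parallel gripper is mounted at the origin on the work surface. World frame = base frame: x ahead of the robot, y to its left, z up, the work surface at z = 0. Lengths are in m, angles in rad, forces in N, time in s.
With the tool pointing down it reaches from about 0.3 to 0.95 m from the base axis. Payload 3.1 kg.
Tool frame: the origin (TCP) lies on the centre line of the jaws, within the pads' length; the fingertips stand 25 mm ahead of it and the grasp point (between the pads) lies 6 mm ahead of it; z points along the fingers, y is the line along which they close (so a half turn about z gives the same grasp; the last joint's range is limited). The gripper opens to 85 mm and grips with 20 to 120 N. Pads are 22 mm wide; open, the fingers measure 114 mm over their backs; the gripper's body (76 mm by 85 mm) begins 54 mm behind the grasp point. The pads swing forward as they close: fully open they stand 13 mm farther back than shut.
Start: joints at [-1.292, 0.308, 1.634, -0, 1.2, -0.07], TCP at [0.214, -0.587, 0.256] pointing down, gripper open.
Joint ranges: [-3.06, 3.06], [-0.79, 1.96], [0.05, 2.63], [-1.19, 4.34], [0.05, 2.64], [-2.94, 2.94]. Speed limits (rad/s): [2.79, 2.79, 3.14, 3.14, 3.14, 3.14].

### API

Orientations are given as a unit quaternion [w, x, y, z].
In Python, from workcell import ctrl gives the robot as it stands. The module is installed in compiled form; this text tells all that it offers.
- The arm moves only by the shell command python3 -m jog 'ROWS' [FORCE]. ROWS is JSON, one flat list of numbers, 5 for each row, row after row: the gripper's target within -1 to 1 (fully open at 1, half-way at 0, shut at -1), then the shift along the tool's x, y, z normalised to -1 to 1, where 1 is 0.2 m, then the turn about the tool's z normalised to -1 to 1, where 1 is 360 degrees. A call has 1 to 20 rows; each row is the pose to reach, as a shift and turn from the pose commanded when the call began, along the tool's axes at that moment, turning the shorter way round; what a row does not reach only later rows make up. A row lasts 1/10 s, in which the tool goes at most 50 mm and 8.59 degrees, less where a joint would pass 70% of its speed; a pose out of reach is approached as far as the arm can. A call with a number of a shift or a turn outside -1 to 1 is refused whole. A call with a gripper value outside its range is refused whole. The fingers move at their own pace and stop on an object; FORCE is the grip in N (left out, the last holds). Time passes only in rows, so rows that repeat a pose let the fingers close. It gives the time, the measured TCP pose, the force, the opening and the grip force at its end, in the units of the state.
- ctrl.state(): the state, without advancing time (a new reading comes with each control period).
- ctrl.snapshot(name): name is "scene" or "top"; returns a dict with "img" (400x640x3 uint8, blue, green, red), "fx", "fy", "cx", "cy" (pixels), "D" ([k1, k2, p1, p2, k3] as OpenCV has them; the pictures are not rectified), "R" (3x3) and "t" (3): a world point X has camera coordinates R X + t. Camera axes: x right, y down, z forward; pixel columns grow to the right and rows downward; lengths in m; the calibration is good to about 2 mm. A picture is of the moment at which its call begins. There is no depth.
- ctrl.close_job(): hands the job in; it is judged then, once.
The state is a dict: "clock": time; "joints": joint angles; "qd": joint speeds; "effort": joint torques, N m; "position": TCP position; "ee_rot": TCP orientation; "ft_force": force on the tool from outside, world axes, zero at the start; "torque": the same for the moment, N m; "opening": opening from 0.0 (shut) to 1.0 (fully open); "finger_force": force on a finger pad.
Only numpy, scipy, OpenCV 4.12 (cv2) and the standard library are available. Lean on these libraries where they do the work, as an engineer would, in place of code of your own. Each camera call takes 0.05 s, during which the arm holds its last target. There are 200 camera calls.

### The job

The two freshly welded flanged stubs in the carrying tote are still fuming: carry the tote level, by its handle, to the fume inlet, and set it down gently, square and in the middle of the two firebricks in front of the mouth, with both stubs still standing in it. Let go of the tote, then take the grip of the inlet's sprung gate, draw it up to half of its travel and finish while still holding it there; full draught would chill the welds, so never draw it far past half. Leave the spray can, the brush and the hammer where they are.

Things in the scene. Friction and masses are not known exactly. Their poses are not given: they have to be found in the camera images.
- tote_handle (a point): Centre of the tote's handle bar: a round steel bar 14 mm thick, 150 mm long, between upright end straps 30 mm wide, right over the tote's centre and 95 mm above its underside. x along the bar, y across, z up. The tote is loose on the bench, about 0.8 kg with its load, balanced about this point; it can be pinched from above across the bar.
- tote: The tote: an open grey steel tray, 160 mm long (x, along the bar), 110 mm wide (y), walls 35 mm high and 3 mm thick, with the handle bar over its long middle line. Origin at the centre of its underside.
- stub_0: Flanged stub standing in one end of the tote: a round flange 56 mm across, 8 mm thick, with a 27 mm pipe welded upright on it, 55 mm high in all, 0.2 kg. Origin at the centre of its underside, z up the pipe; about 42 mm from the tote's centre along the bar. Its top is 30 mm below the bar's underside.
- stub_1: The same kind of stub in the other end of the tote, 42 mm the other way.
- brick_mid (a point): Middle of the top face of the two pale firebricks, fixed side by side before the mouth of the fume inlet; together 229 mm deep (x) by 230 mm wide (y), top 32 mm above the bench. x points level towards the gate, whose blade stands 150 mm from here; y runs along the gate's face; z up. Square: the tote's bar lies along this y, either way round.
- shutter_grip (a point): Centre of the gate's grip: a black sleeve 20 x 20 mm, 100 mm long, on a level bar 216 mm long along the top of the upright blade (3 mm thick). x away from the bricks, y along the bar, z up. Shut, it is 222 mm above the bench, 42 mm above the frame (160 mm wide, 24 mm thick). A spring rod stands 95 mm to each side. It can be pinched from above across x and moves straight up to open.
- shutter (a joint): How far the gate is drawn up, in m: 0 shut (as at the start), 0.05 half, 0.1 fully open. Springs and its weight pull it shut, with about 6 N at 0, 12 N at half, 18 N fully open; it falls shut when let go. A line scribed across the blade comes level with the frame's top edge at half travel.
- spray_can: Bystander: upright grey spray can, 64 mm across and 180 mm high; origin at the centre of its underside.
- brush: Bystander: wire brush with a wooden back 250 mm long (along its x) and 26 mm wide, standing on its bristles between the tote and the bricks, 34 mm high.
- hammer: Bystander: wooden-handled hammer lying on the far side of the bench, its length along its x.
There are look-alikes about, which are no part of the job. There is more than one size of the tote; the job needs the middle-sized.

How it is judged:
On the way:
1. the tote stands square in the middle of the firebricks, let go, both stubs standing in it, the gate still shut (x of tote in the frame of brick_mid between -0.03 and 0.03 m and y of tote in the frame of brick_mid between -0.022 and 0.022 m and z of tote in the frame of brick_mid between -0.004 and 0.006 m and angle between the x axis of tote and the y axis of brick_mid, either way round below 0.25 rad and angle between tote's own z axis and vertical below 0.06 rad and linear speed of tote below 0.03 m/s and contact force between each of the fingers, the arm and tote below 0.2 N and angle between each of stub_0, stub_1's own z axis and vertical below 0.15 rad and z of stub_0 in the frame of tote between -0.002 and 0.012 m and horizontal distance between each of stub_0, stub_1 and tote below 0.075 m and z of stub_1 in the frame of tote between -0.002 and 0.012 m and value of joint shutter below 0.01 m), for 0.2 s.
At the end, for the whole second after the job is handed in: The fingers hold the gate still at half travel (50 +- 10 mm), nothing else bearing on it. The tote rests flat on the firebricks, let go, within 30 mm (towards the gate) and 22 mm (along it) of their middle, its bar within 0.25 rad of parallel to the gate, both stubs upright in it (x of tote in the frame of brick_mid between -0.03 and 0.03 m and y of tote in the frame of brick_mid between -0.022 and 0.022 m and z of tote in the frame of brick_mid between -0.004 and 0.006 m and angle between the x axis of tote and the y axis of brick_mid, either way round below 0.25 rad and angle between tote's own z axis and vertical below 0.06 rad and linear speed of tote below 0.03 m/s and contact force between each of the fingers, the arm and tote below 0.2 N and angle between each of stub_0, stub_1's own z axis and vertical below 0.15 rad and z of stub_0 in the frame of tote between -0.002 and 0.012 m and horizontal distance between each of stub_0, stub_1 and tote below 0.075 m and z of stub_1 in the frame of tote between -0.002 and 0.012 m and value of joint shutter between 0.04 and 0.06 m and velocity of joint shutter between -0.01 and 0.01 m/s and contact force between the fingers and shutter above 2 N and contact force between each of tote, stub_0, stub_1, spray_can, brush, hammer and shutter below 0.3 N); the arm keeps its last pose, push and grip.
It fails at once if the tote was tilted by more than 15 degrees (angle between tote's own z axis and vertical above 0.262 rad).
It fails at once if the tote was let go in the air, more than 15 mm above the firebricks (height (world z) of tote above 0.047 m and contact force between each of the fingers, the arm and tote below 0.05 N).
It fails at once if a stub fell over (angle between any of stub_0, stub_1's own z axis and vertical above 0.6 rad).
It fails at once if the gate was drawn far past half (over 75 mm of its 100 mm) (value of joint shutter above 0.075 m).
It fails at once if the spray can, brush or hammer was moved by more than 30 mm (distance of any of spray_can, brush, hammer from where it was at the start of the episode above 0.03 m).
It also fails if it takes over 56 s, if anything falls off the work surface, if the arm or the gripper's body presses on something with over 40 N, if the wrist force passes 120 N, or if a joint passes its speed limit or range.

## Working session

There is one attempt and no reset: what is moved stays moved. The work goes in short steps, Python scripts to look and compute and a shell command to move; the robot and the scene stay as the last step left them, time stands still between calls to the robot, and variables do not carry over. Pictures are saved under pics/ and viewed, at most 10 in all, crops included, and the job is handed in when it is done.

```bash
mkdir -p pics
cat > h.py <<'E'
import numpy as np, cv2, pickle
from workcell import ctrl
def snap(n,f=None):
    s=ctrl.snapshot(n)
    if f: cv2.imwrite('pics/'+f,s['img'])
    pickle.dump(s,open(n+'.pkl','wb')); return s
def load(n): return pickle.load(open(n+'.pkl','rb'))
def K(s): return np.array([[s['fx'],0,s['cx']],[0,s['fy'],s['cy']],[0,0,1.]])
def ray(s,uv):
    p=cv2.undistortPoints(np.array([[uv]],float),K(s),np.array(s['D'],float))[0,0]
    R=np.array(s['R']);t=np.array(s['t']); return -R.T@t, R.T@np.array([p[0],p[1],1])
def onz(s,uv,z):
    c,d=ray(s,uv); return c+d*(z-c[2])/d[2]
def proj(s,X):
    R=np.array(s['R']); return cv2.projectPoints(np.array(X,float).reshape(-1,1,3),cv2.Rodrigues(R)[0],np.array(s['t'],float),K(s),np.array(s['D'],float))[0].reshape(-1,2)
def tri(s1,u1,s2,u2):
    c1,d1=ray(s1,u1);c2,d2=ray(s2,u2)
    a=np.linalg.lstsq(np.c_[d1,-d2],c2-c1,rcond=None)[0]
    p,q=c1+a[0]*d1,c2+a[1]*d2; return (p+q)/2,np.linalg.norm(p-q)
E
python3 - <<'E'
from h import *
for n in('scene','top'):
    s=snap(n,n+'0.png'); R=np.array(s['R']);print(n,-R.T@np.array(s['t']),R[2],s['fx'])
print(ctrl.state())
E
```

```text
scene [ 1.24192562 -0.07917892  0.9236428 ] [-0.71116384  0.04304342 -0.70170738] 403.6958462033181
top [ 0.36389334 -0.05843847  1.25903494] [ 0.09700424  0.01942385 -0.99509441] 469.12164267728997
{'clock': 0.1, 'joints': array([-1.29168578e+00,  3.08936617e-01,  1.63506317e+00, -5.11652256e-07,
        1.19969267e+00, -6.96997524e-02]), 'qd': array([-0.00037398, -0.00142763, -0.00254344, -0.00036811, -0.00042429,
        0.00245832]), 'effort': array([ 1.93480723e-04, -4.16407692e+01, -2.77644700e+01, -6.28360203e-05,
        4.02097401e-03,  1.67573552e-05]), 'position': array([ 0.21339528, -0.58670339,  0.25514835]), 'ee_rot': array([-1.04413002e-03,  9.84829374e-01,  1.73522339e-01, -1.09966958e-04]), 'ft_force': array([ 0.4891679 , -0.49693067,  0.20998563]), 'torque': array([-0.0182358 , -0.03858284,  0.05810956]), 'finger_force': 0.0, 'opening': 0.992223812658366}
```

View pics/scene0.png

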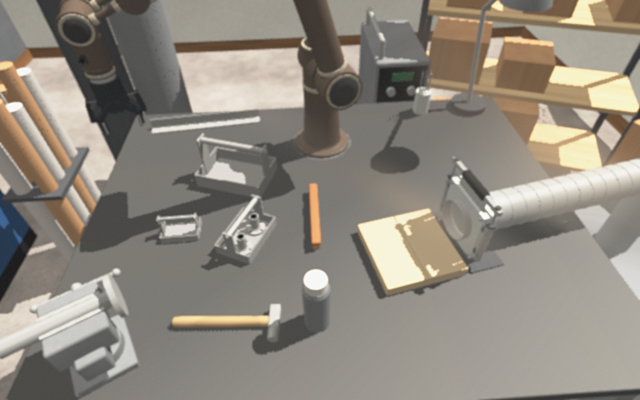

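View pics/top0.png

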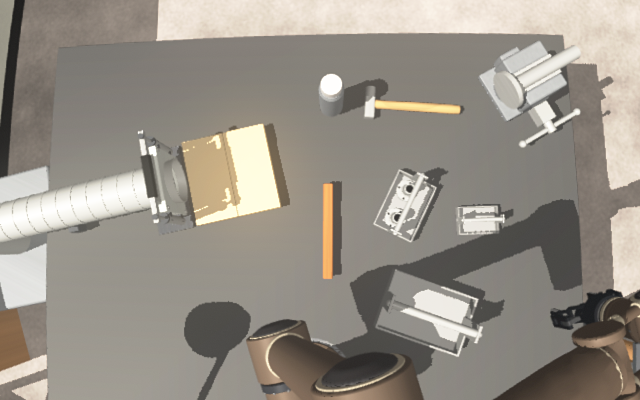

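The top view shows three totes: large and empty at (430,312), small at (480,220), and middle-sized with two stubs at (407,205). I choose the last. The brush is at (328,230), the bricks at (235,175) and the gate at (150,170). I'll check the choice in a close crop that also gives the pixels to measure.

Run:
```python
from h import *
t=load('top')['img'];s=load('scene')['img']
def c(im,x,y,w,h,k): return cv2.resize(im[y:y+h,x:x+w],None,fx=k,fy=k,interpolation=cv2.INTER_CUBIC)
# 400x300 tiles
a=np.vstack([np.hstack([c(t,360,155,100,75+25,4)[:400],c(s,200,185,100,100,4)])[:300*1+100]])
cv2.imwrite('pics/tote.png',a)
b=np.hstack([c(t,120,115,133,133,3)[:399,:399],c(s,380,140,133,133,3)[:399,:399]])
cv2.imwrite('pics/gate.png',b)
# candidates: size of top outlines on z=.035
for n,p in (('mid',[(374,221),(412,241),(438,188),(399,168)]),):
    q=[onz(load('top'),x,.035) for x in p];print(n,[np.round(x,3) for x in q],[round(np.linalg.norm(q[i]-q[i-1]),3) for i in range(4)])
```

```text
mid [array([ 0.414, -0.173,  0.035]), array([ 0.36 , -0.271,  0.035]), array([ 0.498, -0.345,  0.035]), array([ 0.553, -0.243,  0.035])] [np.float64(0.155), np.float64(0.112), np.float64(0.156), np.float64(0.115)]
```

View pics/tote.png

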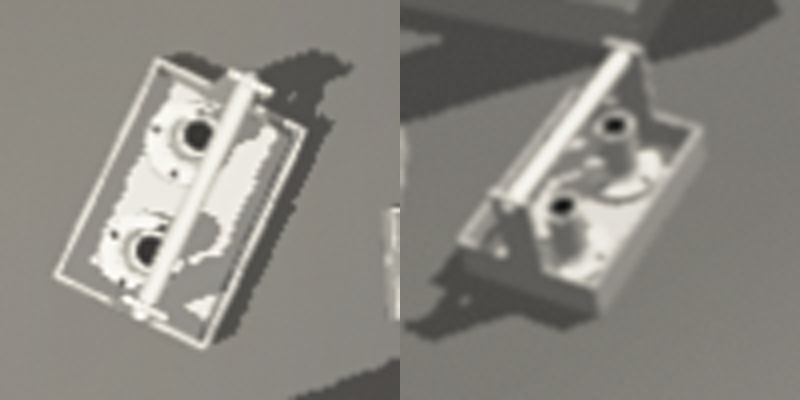

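View pics/gate.png

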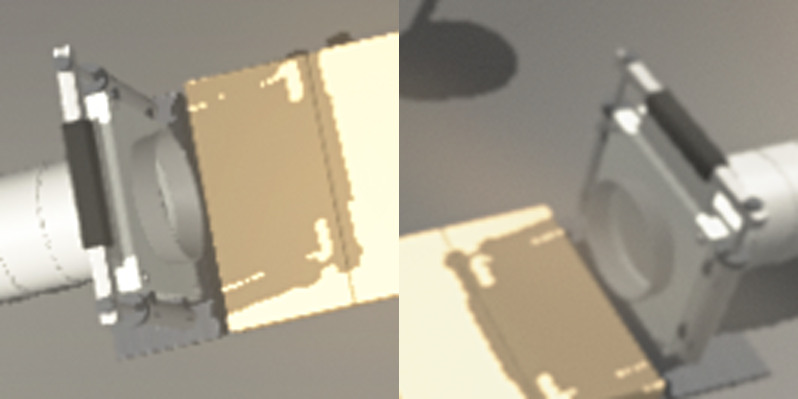

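The crops confirm the loaded tote: its bar ends are at top (396.7,231.2) and (420.5,175). The black grip is at top (148.7,176.3) and scene (475.7,184.7).

Run:
```python
from h import *
T=load('top');S=load('scene')
e=[onz(T,p,.095) for p in((396.7,231.2),(420.5,175))]
print('bar top',np.round(e,4),'mid',np.mean(e,0),'len',np.linalg.norm(e[1]-e[0]),'ang',np.degrees(np.arctan2(*(e[1]-e[0])[1::-1])))
c=[onz(T,(360+x/4,155+y/4),.035) for x,y in((158,62),(305,128),(207,347),(55,275))]
print('rim mid',np.mean(c,0),[round(np.linalg.norm(c[i]-c[i-1]),3) for i in range(4)],'ang',np.degrees(np.arctan2(*(c[0]-c[3])[1::-1])))
for i,(a,b) in enumerate((((396.7,231.2),(228.2,233.7)),((420.5,175),(255.7,197.3)))): print('tri end',tri(T,a,S,b))
for n,s in(('top',T),('scene',S)):
    h=cv2.cvtColor(s['img'],cv2.COLOR_BGR2HSV)
    m=cv2.inRange(h,(12,30,110),(32,140,255)); m[:, :]&=255
    x0,x1=(150,300) if n=='top' else (340,490); m[:,:x0]=0;m[:,x1:]=0; m[:110]=0
    cs=cv2.findContours(m,0,2)[0]; k=max(cs,key=cv2.contourArea)
    q=cv2.approxPolyDP(cv2.convexHull(k),6,True)[:,0]; w=[onz(s,p,.032) for p in q.astype(float)]
    print(n,q.tolist(),np.round(w,3).tolist(),[round(np.linalg.norm(w[i]-w[i-1]),3) for i in range(len(w))],np.mean(w,0))
print('grip',tri(T,(148.7,176.3),S,(475.7,184.7)), onz(T,(148.7,176.3),.228))
a,b=onz(T,(120+63/3,115+50/3),.222),onz(T,(120+108/3,115+318/3),.222);print('gate bar',a,b,(a+b)/2,np.linalg.norm(a-b),np.degrees(np.arctan2(*(a-b)[1::-1])))
for n,(u,z) in {'brush':((328,230),.034),'can':((331,85),.18)}.items(): print(n,onz(T,u,z))
```

```text
bar top [[ 0.3854 -0.2232  0.095 ]
 [ 0.5248 -0.2876  0.095 ]] mid [ 0.4551017  -0.25540366  0.095     ] len 0.15349833426011816 ang -24.770551625297184
rim mid [ 0.45296865 -0.25668915  0.035     ] [np.float64(0.156), np.float64(0.106), np.float64(0.158), np.float64(0.109)] ang -27.32070232454377
tri end (array([ 0.39322725, -0.28445096, -0.04801456]), np.float64(0.0817320034592398))
tri end (array([ 0.50729739, -0.23146779,  0.2203067 ]), np.float64(0.061686157016989804))
top [[292, 112], [299, 121], [299, 246], [257, 253], [205, 248], [189, 231], [180, 142], [208, 113]] [[0.711, 0.038, 0.032], [0.686, 0.02, 0.032], [0.352, 0.024, 0.032], [0.336, 0.134, 0.032], [0.35, 0.272, 0.032], [0.395, 0.316, 0.032], [0.636, 0.344, 0.032], [0.715, 0.268, 0.032]] [np.float64(0.229), np.float64(0.031), np.float64(0.333), np.float64(0.112), np.float64(0.139), np.float64(0.063), np.float64(0.243), np.float64(0.109)] [0.52264724 0.17693192 0.032     ]
scene [[466, 273], [387, 294], [357, 232], [368, 178], [399, 179], [448, 207], [469, 230]] [[0.654, 0.33, 0.032], [0.699, 0.113, 0.032], [0.49, 0.066, 0.032], [0.261, 0.134, 0.032], [0.276, 0.234, 0.032], [0.415, 0.355, 0.032], [0.51, 0.387, 0.032]] [np.float64(0.155), np.float64(0.222), np.float64(0.215), np.float64(0.238), np.float64(0.101), np.float64(0.184), np.float64(0.101)] [0.4721627  0.23127382 0.032     ]
grip (array([0.51707085, 0.35614224, 0.21839253]), np.float64(0.0008801734046250044)) [0.51555789 0.35185239 0.228     ]
gate bar [0.62159424 0.37604277 0.222     ] [0.41392017 0.33495713 0.222     ] [0.51775721 0.35549995 0.222     ] 0.21169919813724786 11.190726441288861
brush [ 0.39290132 -0.05283706  0.034     ]
can [ 0.73331098 -0.06676998  0.18      ]
```

Run:
```python
from h import *
T=load('top');S=load('scene')
print('bar ends',tri(T,(396.7,231.2),S,(255.7,197.3)),tri(T,(420.5,175),S,(228.2,233.7)))
for n,s,x0,x1 in(('top',T,175,300),('scene',S,340,490)):
    h=cv2.cvtColor(s['img'],cv2.COLOR_BGR2HSV)
    m=cv2.inRange(h,(8,30,150),(40,255,255)); m[:,:x0]=0;m[:,x1:]=0; m[:110]=0
    k=max(cv2.findContours(m,0,2)[0],key=cv2.contourArea)
    q=cv2.approxPolyDP(cv2.convexHull(k),5,True)[:,0]; w=[onz(s,p,.032) for p in q.astype(float)]
    print(n,q.tolist(),np.round(w,3).tolist(),[round(np.linalg.norm(w[i]-w[i-1]),3) for i in range(len(w))],np.mean(w,0))
R=np.array(T['R'])
# brush ends and yaw of tool
for u in((328,183),(328,278)):print('brush',onz(T,u,.034))
from scipy.spatial.transform import Rotation as Ro
q=ctrl.state()['ee_rot'];print(Ro.from_quat(np.r_[q[1:],q[0]]).as_matrix().round(3))
```

```text
bar ends (array([ 0.38537007, -0.2223255 ,  0.09609361]), np.float64(0.0015185695737561387)) (array([ 0.5239602 , -0.28716426,  0.10152303]), np.float64(0.001744825550939141))
top [[275, 126], [299, 147], [299, 246], [257, 253], [205, 248], [189, 231], [181, 142], [238, 125]] [[0.673, 0.084, 0.032], [0.615, 0.02, 0.032], [0.352, 0.024, 0.032], [0.336, 0.134, 0.032], [0.35, 0.272, 0.032], [0.395, 0.316, 0.032], [0.636, 0.341, 0.032], [0.679, 0.185, 0.032]] [np.float64(0.1), np.float64(0.087), np.float64(0.262), np.float64(0.112), np.float64(0.139), np.float64(0.063), np.float64(0.242), np.float64(0.162)] [0.50457282 0.17204896 0.032     ]
scene [[437, 205], [468, 268], [387, 289], [357, 224], [404, 197]] [[0.404, 0.324, 0.032], [0.639, 0.341, 0.032], [0.685, 0.116, 0.032], [0.459, 0.07, 0.032], [0.36, 0.232, 0.032]] [np.float64(0.102), np.float64(0.236), np.float64(0.23), np.float64(0.23), np.float64(0.19)] [0.50932866 0.21648079 0.032     ]
brush [ 0.51627296 -0.0549785   0.034     ]
brush [ 0.26863469 -0.0507322   0.034     ]
[[ 0.94   0.342 -0.001]
 [ 0.342 -0.94   0.002]
 [ 0.    -0.002 -1.   ]]
```

```bash
python3 -m jog '[1,0.2,-0.14,0,0.02, 1,0.45,-0.3,0.03,0.05, 1,0.7,-0.47,0.06,0.08, 1,0.85,-0.57,0.1,0.105, 1,0.85,-0.57,0.15,0.125, 1,0.85,-0.57,0.15,0.125, 1,0.85,-0.57,0.15,0.125]' 40
cat >> h.py <<'E'
from scipy.spatial.transform import Rotation as Ro
def to(xyz,yaw):
    st=ctrl.state();q=st['ee_rot'];M=Ro.from_quat(np.r_[q[1:],q[0]]).as_matrix()
    d=M.T@(np.array(xyz)-st['position']); y=np.degrees(np.arctan2(M[1,0],M[0,0]))
    dy=(yaw-y+90)%180-90
    print('t',round(st['clock'],2),'pos',st['position'].round(4),'yaw',y.round(2),'rows xyz',(d/.2).round(3),'turn',round(-dy/360,4),'tilt',M[:,2].round(4))
E
python3 -c "
from h import *
to((.455,-.255,.16),-25.1)"
```

```text
clock: 0.8
position: [0.3345, -0.4209, 0.2254]
ee_rot: [-0.001, 0.976, -0.216, -0.001]
ft_force: [0.2, -1.4, -0.1]
opening: 1.0
finger_force: 0.0
t 0.8 pos [ 0.3345 -0.4209  0.2254] yaw -24.91 rows xyz [ 0.197 -1.006  0.327] turn 0.0005 tilt [-0.0011  0.0015 -1.    ]
```

```bash
python3 -m jog '[1,0.04,-0.2,0,0, 1,0.09,-0.45,0,0, 1,0.14,-0.7,0,0, 1,0.18,-0.9,0.05,0, 1,0.197,-1,0.15,0, 1,0.197,-1,0.3,0, 1,0.197,-1,0.3,0, 1,0.197,-1,0.3,0]'
python3 - <<'E'
from h import *
to((.455,-.255,.101),-25.1)
S=snap('scene');T=snap('top')
c=lambda im,x,y,w,h,k: cv2.resize(im[y:y+h,x:x+w],None,fx=k,fy=k,interpolation=cv2.INTER_CUBIC)
cv2.imwrite('pics/above.png',np.hstack([c(T['img'],355,150,100,100,4),c(S['img'],190,150,100,100,4)]))
E
```

```text
clock: 1.6
position: [0.4542, -0.2578, 0.1661]
ee_rot: [-0.0, 0.976, -0.216, -0.001]
ft_force: [-0.2, -0.9, -0.2]
opening: 1.001
finger_force: 0.0
t 1.6 pos [ 0.4542 -0.2578  0.1661] yaw -25.0 rows xyz [-0.002 -0.014  0.325] turn 0.0003 tilt [-1.3e-03  7.0e-04 -1.0e+00]
```

View pics/above.png

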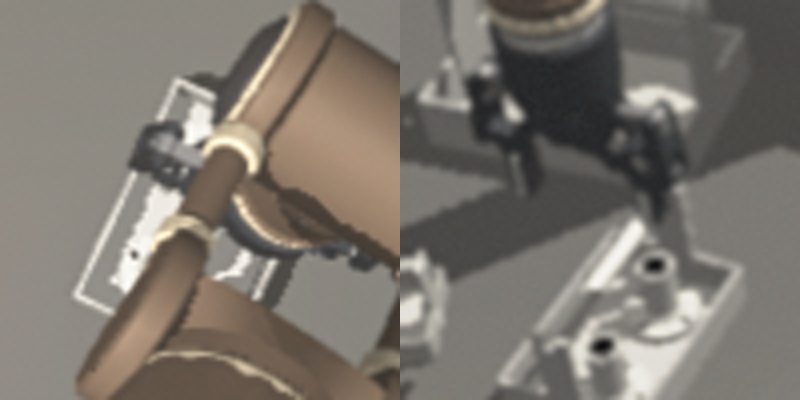

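The jaws straddle the bar: in the scene half the fingertips are near (523,190) and (657,215), with the bar's far end between them. I'll descend and close.

```bash
python3 -m jog '[1,0,-0.014,0.08,0, 1,0,-0.014,0.16,0, 1,0,-0.014,0.24,0, 1,0,-0.014,0.3,0, 1,0,-0.014,0.325,0, 1,0,-0.014,0.325,0, 0.3,0,-0.014,0.325,0, 0,0,-0.014,0.325,0, -0.3,0,-0.014,0.325,0, -0.6,0,-0.014,0.325,0, -0.8,0,-0.014,0.325,0, -1,0,-0.014,0.325,0, -1,0,-0.014,0.325,0, -1,0,-0.014,0.325,0, -1,0,-0.014,0.325,0]' 70
python3 -c "
from h import *
to((.455,-.255,.23),-25.1)"
```

```text
clock: 3.2
position: [0.456, -0.2554, 0.1017]
ee_rot: [0.0, 0.976, -0.217, 0.0]
ft_force: [-1.6, -2.2, 5.3]
opening: 0.139
finger_force: 68.2
t 3.2 pos [ 0.456  -0.2554  0.1017] yaw -25.03 rows xyz [-0.005  0.    -0.641] turn 0.0002 tilt [ 3.e-04 -6.e-04 -1.e+00]
```

```bash
python3 -m jog '[-1,0,0,-0.02,0, -1,0,0,-0.04,0, -1,0,0,-0.07,0, -1,0,0,-0.11,0, -1,0,0,-0.15,0, -1,0,0,-0.2,0, -1,0,0,-0.25,0, -1,0,0,-0.3,0, -1,0,0,-0.35,0, -1,0,0,-0.4,0, -1,0,0,-0.44,0, -1,0,0,-0.46,0, -1,0,0,-0.47,0, -1,0,0,-0.47,0]'
python3 - <<'E'
from h import *
to((.547,.208,.195),11.2)
S=snap('scene');T=snap('top')
c=lambda im,x,y,w,h,k: cv2.resize(im[y:y+h,x:x+w],None,fx=k,fy=k,interpolation=cv2.INTER_CUBIC)
cv2.imwrite('pics/lift.png',c(S['img'],180,130,120,120,4))
E
```

```text
clock: 4.6
position: [0.4558, -0.255, 0.1953]
ee_rot: [-0.0, 0.976, -0.217, -0.0]
ft_force: [0.6, -0.2, -7.6]
opening: 0.142
finger_force: 68.2
t 4.6 pos [ 0.4558 -0.255   0.1953] yaw -25.02 rows xyz [-5.660e-01 -2.291e+00  2.000e-03] turn -0.1006 tilt [-0.e+00  1.e-04 -1.e+00]
```

View pics/lift.png

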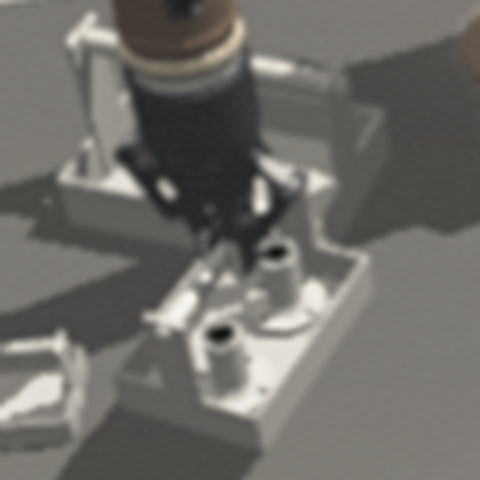

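```bash
python3 -m jog '[-1,-0.005,-0.02,0,0, -1,-0.015,-0.06,0,0, -1,-0.03,-0.12,0,0, -1,-0.047,-0.19,0,0, -1,-0.067,-0.27,0,0, -1,-0.089,-0.36,0,0, -1,-0.111,-0.45,0,0, -1,-0.133,-0.54,0,0, -1,-0.156,-0.63,0,0, -1,-0.178,-0.72,0,-0.005, -1,-0.198,-0.8,0,-0.012, -1,-0.215,-0.87,0,-0.02, -1,-0.227,-0.92,0,-0.03, -1,-0.237,-0.96,0,-0.038, -1,-0.243,-0.985,0,-0.045, -1,-0.247,-1,0,-0.05, -1,-0.247,-1,0,-0.05]'
python3 -c "
from h import *
to((.547,.208,.195),11.2)"
```

```text
clock: 6.4
position: [0.4956, -0.052, 0.1953]
ee_rot: [-0.0, 0.998, -0.06, -0.0]
ft_force: [0.2, -0.2, -8.1]
opening: 0.136
finger_force: 68.1
t 6.4 pos [ 0.4956 -0.052   0.1953] yaw -6.92 rows xyz [ 0.098 -1.322  0.002] turn -0.0503 tilt [-1.e-04  2.e-04 -1.e+00]
```

```bash
python3 -m jog '[-1,0.002,-0.02,0,0, -1,0.005,-0.06,0,0, -1,0.01,-0.12,0,0, -1,0.015,-0.19,0,0, -1,0.02,-0.27,0,0, -1,0.027,-0.36,0,0, -1,0.034,-0.45,0,0, -1,0.04,-0.54,0,0, -1,0.047,-0.63,0,0, -1,0.054,-0.72,0,-0.005, -1,0.06,-0.8,0,-0.012, -1,0.065,-0.87,0,-0.02, -1,0.069,-0.92,0,-0.03, -1,0.072,-0.96,0,-0.038, -1,0.074,-0.985,0,-0.045, -1,0.075,-1,0,-0.05, -1,0.075,-1,0,-0.05]'
python3 -c "
from h import *
to((.547,.208,.195),11.2)"
```

```text
clock: 8.1
position: [0.535, 0.1444, 0.1952]
ee_rot: [-0.0, 0.995, 0.096, -0.0]
ft_force: [-0.8, 0.1, -7.0]
opening: 0.137
finger_force: 68.2
t 8.1 pos [0.535  0.1444 0.1952] yaw 11.07 rows xyz [ 0.12  -0.301  0.001] turn -0.0004 tilt [-1.e-04  1.e-04 -1.e+00]
```

```bash
python3 -m jog '[-1,0.01,-0.02,0,0, -1,0.02,-0.06,0,0, -1,0.045,-0.12,0,0, -1,0.07,-0.18,0,0, -1,0.1,-0.24,0,0, -1,0.11,-0.28,0,0, -1,0.12,-0.295,0.01,0, -1,0.12,-0.3,0.03,0, -1,0.12,-0.3,0.06,0, -1,0.12,-0.3,0.1,0, -1,0.12,-0.3,0.14,0, -1,0.12,-0.3,0.18,0, -1,0.12,-0.3,0.21,0, -1,0.12,-0.3,0.23,0, -1,0.12,-0.3,0.24,0, -1,0.12,-0.3,0.24,0]'
python3 - <<'E'
from h import *
to((.547,.208,.134),11.2)
S=snap('scene');T=snap('top')
c=lambda im,x,y,w,h,k: cv2.resize(im[y:y+h,x:x+w],None,fx=k,fy=k,interpolation=cv2.INTER_CUBIC)
cv2.imwrite('pics/place.png',np.hstack([c(T['img'],120,100,200,200,2),c(S['img'],340,140,160,160,2.5)]))
E
```

```text
clock: 9.7
position: [0.547, 0.2072, 0.147]
ee_rot: [0.0, 0.995, 0.096, -0.0]
ft_force: [0.2, -0.7, -7.4]
opening: 0.137
finger_force: 68.2
t 9.7 pos [0.547  0.2072 0.147 ] yaw 10.98 rows xyz [ 0.001 -0.004  0.065] turn -0.0006 tilt [-4.e-04 -1.e-04 -1.e+00]
```

View pics/place.png

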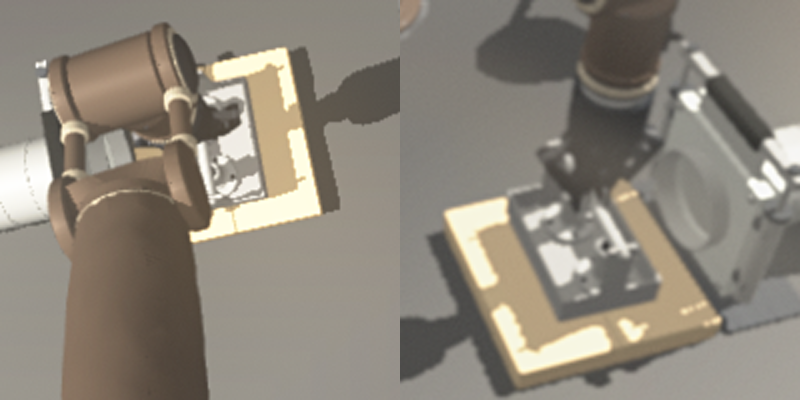

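The tote hangs level over the middle of the bricks, with both stubs standing and margins about equal all round (tote near (585,250) in the scene half). I'll lower it.

```bash
python3 -m jog '[-1,0,-0.002,0.01,0, -1,0,-0.002,0.02,0, -1,0,-0.002,0.03,0, -1,0,-0.002,0.04,0, -1,0,-0.002,0.048,0, -1,0,-0.002,0.055,0, -1,0,-0.002,0.06,0, -1,0,-0.002,0.064,0, -1,0,-0.002,0.064,0, -1,0,-0.002,0.064,0]'
```

```text
clock: 10.8
position: [0.547, 0.2077, 0.1345]
ee_rot: [-0.0, 0.995, 0.096, 0.0]
ft_force: [-0.6, 0.0, -7.5]
opening: 0.139
finger_force: 68.2
```

```bash
python3 -m jog '[-1,0,0,0.003,0, -1,0,0,0.006,0, -1,0,0,0.008,0, -1,0,0,0.01,0, -1,0,0,0.01,0, -1,0,0,0.01,0]'
```

```text
clock: 11.4
position: [0.5472, 0.2078, 0.1337]
ee_rot: [-0.0, 0.995, 0.096, 0.0]
ft_force: [-5.0, -1.0, 4.3]
opening: 0.141
finger_force: 69.4
```

Contact is made: the weight is off the arm. I'll open gradually, then rise straight up.

```bash
python3 -m jog '[-0.6,0,0,0.01,0, -0.4,0,0,0.01,0, -0.2,0,0,0.01,0, 0,0,0,0.01,0, 0.1,0,0,0.01,0, 0.1,0,0,0.01,0, 0.1,0,0,0.01,0, 0.1,0,0,-0.05,0, 0.1,0,0,-0.15,0, 0.1,0,0,-0.3,0, 0.1,0,0,-0.5,0, 0.1,0,0,-0.7,0, 0.1,0,0,-0.85,0, 0.1,0,0,-0.85,0, 0.1,0,0,-0.85,0]'
python3 - <<'E'
from h import *
to((.5172,.3558,.30),11.2)
S=snap('scene');T=snap('top')
c=lambda im,x,y,w,h,k: cv2.resize(im[y:y+h,x:x+w],None,fx=k,fy=k,interpolation=cv2.INTER_CUBIC)
cv2.imwrite('pics/placed.png',np.hstack([c(T['img'],120,100,200,200,2),c(S['img'],340,140,160,160,2.5)]))
E
```

```text
clock: 12.9
position: [0.5475, 0.2078, 0.3043]
ee_rot: [-0.0, 0.995, 0.096, 0.002]
ft_force: [0.0, 0.3, 0.0]
opening: 0.547
finger_force: 0.0
t 12.9 pos [0.5475 0.2078 0.3043] yaw 10.99 rows xyz [-0.008 -0.755  0.022] turn -0.0006 tilt [ 3.e-03  9.e-04 -1.e+00]
```

View pics/placed.png

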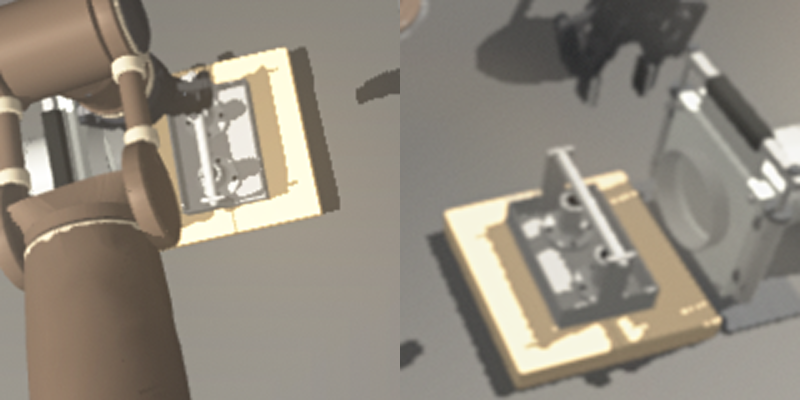

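The tote stands centred and square with both stubs upright. In the top half of the crop its right edge is about 25 px from the brick edge, and the margins at the two ends are equal. Next is the gate.

```bash
python3 -m jog '[0.3,0,-0.05,0,0, 0.3,0,-0.15,0,0, 0.3,0,-0.3,0,0, 0.3,0,-0.45,0,0, 0.3,-0.004,-0.6,0,0, 0.3,-0.008,-0.7,0,0, 0.3,-0.008,-0.755,0,0, 0.3,-0.008,-0.755,0,0, 0.3,-0.008,-0.755,0,0]'
python3 - <<'E'
from h import *
to((.5172,.3558,.228),11.2)
S=snap('scene');T=snap('top')
c=lambda im,x,y,w,h,k: cv2.resize(im[y:y+h,x:x+w],None,fx=k,fy=k,interpolation=cv2.INTER_CUBIC)
cv2.imwrite('pics/gate2.png',c(S['img'],390,100,150,150,4))
E
```

```text
clock: 13.9
position: [0.5165, 0.3551, 0.3016]
ee_rot: [0.001, 0.995, 0.096, -0.001]
ft_force: [0.0, -0.7, 0.5]
opening: 0.648
finger_force: 0.0
t 13.9 pos [0.5165 0.3551 0.3016] yaw 11.0 rows xyz [ 0.005 -0.003  0.368] turn -0.0005 tilt [-0.0011 -0.0014 -1.    ]
```

View pics/gate2.png

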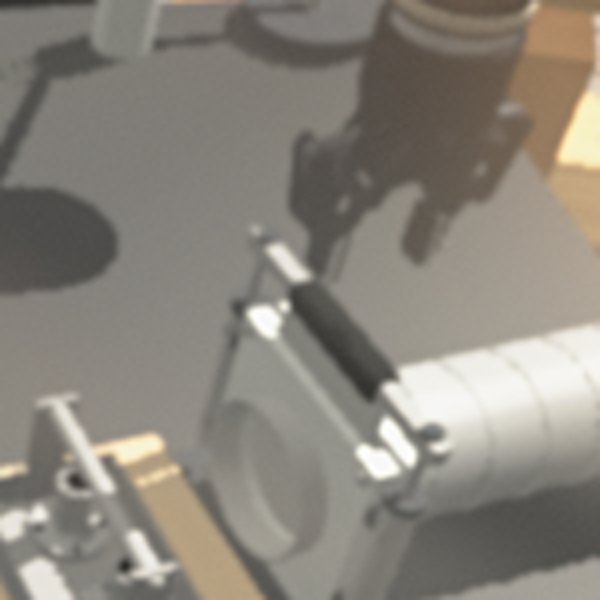

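The jaws straddle the black sleeve: the tips are at about (325,265) and (420,255), and the grip lies between and below them. I'll descend and close.

```bash
python3 -m jog '[0.3,0.003,-0.003,0.06,0, 0.3,0.003,-0.003,0.14,0, 0.3,0.003,-0.003,0.22,0, 0.3,0.003,-0.003,0.29,0, 0.3,0.003,-0.003,0.34,0, 0.3,0.003,-0.003,0.365,0, 0.3,0.003,-0.003,0.365,0, 0,0.003,-0.003,0.365,0, -0.2,0.003,-0.003,0.365,0, -0.4,0.003,-0.003,0.365,0, -0.6,0.003,-0.003,0.365,0, -1,0.003,-0.003,0.365,0, -1,0.003,-0.003,0.365,0, -1,0.003,-0.003,0.365,0]' 90
python3 -c "
from h import *
to((.5172,.3558,.278),11.2)"
```

```text
clock: 15.4
position: [0.518, 0.3545, 0.2308]
ee_rot: [0.002, 0.995, 0.097, 0.001]
ft_force: [0.5, -4.8, 3.6]
opening: 0.219
finger_force: 87.9
t 15.4 pos [0.518  0.3545 0.2308] yaw 11.09 rows xyz [-0.002 -0.006 -0.236] turn -0.0003 tilt [ 0.002  -0.0037 -1.    ]
```

```bash
python3 -m jog '[-1,0.003,-0.003,-0.01,0, -1,0.003,-0.003,-0.03,0, -1,0.003,-0.003,-0.06,0, -1,0.003,-0.003,-0.09,0, -1,0.003,-0.003,-0.12,0, -1,0.003,-0.003,-0.15,0, -1,0.003,-0.003,-0.18,0, -1,0.003,-0.003,-0.21,0, -1,0.003,-0.003,-0.23,0, -1,0.003,-0.003,-0.245,0, -1,0.003,-0.003,-0.25,0, -1,0.003,-0.003,-0.25,0, -1,0.003,-0.003,-0.25,0, -1,0.003,-0.003,-0.25,0]'
python3 - <<'E'
from h import *
to((.5172,.3558,.278),11.2)
S=snap('scene');T=snap('top')
c=lambda im,x,y,w,h,k: cv2.resize(im[y:y+h,x:x+w],None,fx=k,fy=k,interpolation=cv2.INTER_CUBIC)
cv2.imwrite('pics/drawn.png',c(S['img'],380,100,150,150,4))
E
```

```text
clock: 16.8
position: [0.518, 0.3545, 0.276]
ee_rot: [0.003, 0.995, 0.096, -0.001]
ft_force: [4.8, -3.5, -10.9]
opening: 0.212
finger_force: 88.1
t 16.8 pos [0.518  0.3545 0.276 ] yaw 11.06 rows xyz [-0.002 -0.007 -0.01 ] turn -0.0004 tilt [-6.0e-04 -5.7e-03 -1.0e+00]
```

View pics/drawn.png

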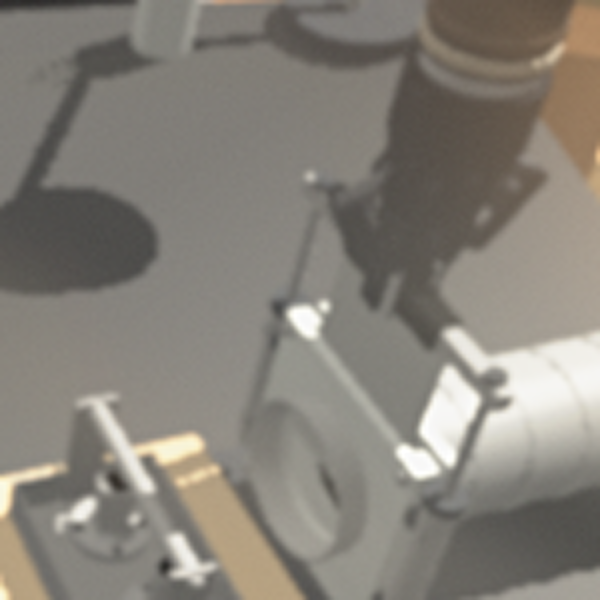

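```bash
python3 - <<'E'
from h import *
S=load('scene')
for xy,a,b in(((.4139,.335),(454.2,158.8),(458,144.5)),((.6216,.376),(498.2,209.2),(503,195.5))):
    zs=np.linspace(.15,.35,401);P=proj(S,[(*xy,z) for z in zs])
    print([zs[np.argmin(np.linalg.norm(P-np.array(p),axis=1))] for p in(a,b)])
E
python3 -m jog '[-1,0,0,-0.008,0, -1,0,0,-0.016,0, -1,0,0,-0.02,0, -1,0,0,-0.02,0, -1,0,0,-0.02,0]'
```

```text
[np.float64(0.2205), np.float64(0.2685)]
[np.float64(0.23149999999999998), np.float64(0.275)]
clock: 17.4
position: [0.5179, 0.3545, 0.2796]
ee_rot: [0.003, 0.995, 0.096, -0.001]
ft_force: [4.8, -3.8, -11.9]
opening: 0.216
finger_force: 88.1
```

The image gave about 46 mm of travel before the last 3.6 mm, so the gate is now at about 49 mm, and 11.9 N fits half travel. I'll hold, check for slip and hand in.

```bash
python3 -m jog '[-1,0,0,0,0, -1,0,0,0,0, -1,0,0,0,0, -1,0,0,0,0, -1,0,0,0,0, -1,0,0,0,0]' && python3 -c "
from h import *
print(ctrl.state()['qd'].round(4)); print(ctrl.close_job())"
```

```text
clock: 18.0
position: [0.518, 0.3545, 0.2797]
ee_rot: [0.003, 0.995, 0.096, -0.001]
ft_force: [5.1, -3.7, -11.9]
opening: 0.215
finger_force: 88.1
[ 0.0004  0.0011 -0.0004  0.0009 -0.0015  0.0002]
the job is handed in; nothing more can be done
None
```

I handed the job in at 18 s: the tote stands square in the middle of the firebricks with both stubs upright, and the gripper is holding the gate at about half travel (roughly 49 mm by my measurement); the hand-in call gave no verdict.

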